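# Show a buyer that the ring-dial padlock opens

### The arm

A 7-joint arm with a two-finger parallel gripper is mounted at the origin on the work surface. World frame = base frame: x ahead of the robot, y to its left, z up, the work surface at z = 0. Lengths are in m, angles in rad, forces in N, time in s.
With the tool pointing down it reaches from about 0.425 to 0.875 m from the base axis. Payload 4.7 kg.
Tool frame: the origin (TCP) lies at the very end of the fingers, on their centre line; the grasp point (between the pads) lies 19 mm behind it; z points along the fingers, y is the direction in which the jaws open and shut (so a half turn about z gives the same grasp; the last joint's range is limited). The gripper opens to 87 mm and grips with 3 to 60 N. Pads are 19 mm wide; open, the fingers measure 117 mm over their backs; the gripper's body (75 mm by 190 mm) begins 51 mm behind the grasp point.
Start: joints at [-1.14, 0.321, -0.07, 1.45, 0.023, 1.371, -0.057], TCP at [0.263, 0.594, 0.223] pointing down, gripper open.
Joint ranges: [-2.86, 2.86], [-0.3, 2.09], [-1.38, 1.24], [0.06, 2.45], [-1.56, 4.7], [0.09, 2.05], [-2.69, 2.69]. Speed limits (rad/s): [2.57, 2.57, 3.14, 3.14, 3.14, 3.14, 3.14].

### API

Orientations are given as a rotation vector (axis times angle).
In Python, from bench import ctrl, get_image, camera_info gives the robot as it stands.
- The arm moves only by the tool carry_out, never from a script. Its argument "commands" is a list of rows, each an object of numbers: "tx", "ty", "tz": the shift along the tool's x, y, z in m; "rx", "ry", "rz": the turn, a rotation vector about the tool's x, y, z in rad; "jaw": the opening, from 0 (shut) to 1 (fully open). In form: [{"tx": .., "ty": .., "tz": .., "rx": .., "ry": .., "rz": .., "jaw": ..}, ...]. A call has 1 to 12 rows; each row is the pose to reach, as a shift and turn from the pose commanded when the call began, along the tool's axes at that moment; what a row does not reach only later rows make up. A row lasts 1/8 s, in which the tool goes at most 62.5 mm and 10.7 degrees, less where a joint would pass 70% of its speed; a pose out of reach is approached as far as the arm can. A call with a gripper value outside its range is refused whole. The fingers move at their own pace and stop on an object; "grip_force" is the grip in N (left out, the last holds). Time passes only in rows, so rows that repeat a pose let the fingers close. It gives the time, the measured TCP pose, the force and the opening at its end, in the units of the state.
- ctrl.get_state(): the state, without advancing time (a new reading comes with each control period).
- get_image(name): name is "scene" or "top" or "wrist"; returns the picture (400x640x3 uint8, red, green, blue); there is no depth.
- camera_info(name): a dict with "intrinsics" (3x3 intrinsics, pixels), "k1" (the pictures are not rectified: a ray, as slopes to the right and down, at radius r is drawn at 1 + k1 r^2 times it, then the intrinsics apply), "R" (3x3) and "t" (3): a world point X has camera coordinates R X + t. Camera axes: x right, y down, z forward; pixel columns grow to the right and rows downward; lengths in m; the calibration is good to about 2 mm. A picture is of the moment at which its call begins: read the wrist's pose just before it. camera_info takes no time and is no camera call; for the wrist camera it gives the pose at the moment of the call.
- ctrl.close_job(): hands the job in, once; it reports no verdict.
The state is a dict: "time": time; "joint_positions": joint angles; "qd": joint speeds; "joint_torque": joint torques, N m; "position": TCP position; "tool_rot": TCP orientation; "ft_force": force on the tool from outside, world axes, zero at the start; "torque": the same for the moment, N m; "grip_width": opening from 0.0 (shut) to 1.0 (fully open).
Only numpy, scipy, OpenCV 4.12 (cv2) and the standard library are available. Lean on these libraries where they do the work, as an engineer would, in place of code of your own. Each camera call takes 0.05 s, during which the arm holds its last target.

### The job

Show the buyer that the padlock works: pick it up, set it upright on the narrow raised rest between the two cheeks, and turn its clicking ring dial until the pointer rib lines up with the lug on the lock's foot. Then take the lock by its shackle, pull the shackle fully out so that the lock hangs open from it, and finish while holding the open lock up, upright and still, over the change dish with its foot at least 8 cm above the table. Leave the two fog lamps that lie between these things where they stand, and set the lock down without dropping it.

Things in the scene. Friction and masses are not known exactly. Their poses are not given: they have to be found in the camera images.
- padlock_center (a point): Centre of the loose padlock, 44 mm above its underside (88 mm tall, 0.53 kg). It starts upright on the table. Brass foot 40 x 40 x 22 mm; an 8 mm wide brass lug (the index) sticks out of the foot along the lock's +x to 44 mm from the axis, 15 to 22 mm above the underside. Above the foot a dark ring dial, above that the steel shackle. z up, x through the lug.
- padlock: The same padlock; origin at the centre of its underside, axes as padlock_center. Ring dial: 54 mm diameter, 22.5 to 52.5 mm above the underside, turns about the lock's z. Shackle: a U of 9 mm round bar in the lock's y-z plane, 34 mm wide over its legs, standing 36 mm above the dial. The lock may be lifted by its shut shackle, which then gives 1 to 2 mm and holds.
- shackle_top (a point): Topmost point of the shackle, on the lock's axis, 88.5 mm above the lock's underside when shut; axes as the lock's. Moves up with the shackle.
- dial (a joint): Dial angle (rad): its pointer (pale metal rib 15 x 7 mm, radial, on the dial's top face), anticlockwise from the lug seen from above. Opens only at 0, pointer over lug (within 0.12). Click notches every pi/6, one at 0; let go, it springs into the nearest. Takes about 0.1 N m. Starts 2 to 5 notches on the positive side, so turn it clockwise. End stops at -3.0 and 3.0.
- shackle (a joint): How far the shackle is pulled out (m): 0 shut, 0.020 fully out (stop). Friction 0.25 N: it drops shut by its own weight. When the unlocked lock is lifted by the shackle, the lock's weight pulls it fully out and the lock hangs on it. With the dial elsewhere a pin stops it at 1 to 2 mm.
- rest: Fixed rest: wooden base 90 x 90 x 14 mm and a narrow post, flat top 60 mm above the table, 34 mm long (x). Aluminium cheeks at its y sides, 44 mm apart, 7 mm high, with flared lips (to 73 mm above the table), guide the 40 mm foot in; open at both x ends. Any quarter turn of the lock fits; the lug passes over the lips. Origin: centre of underside; z up, x along the slot.
- dish: Change dish, a steel dish with coins, fixed: 110 mm diameter at the rim, 18 mm high. Origin: centre of its underside.
- foglamp_left: Bystander, loose: rectangular amber fog lamp lying lens up, 115 (x) x 66 (y) x 39 mm high. Origin: centre of its underside.
- foglamp_right: Bystander, loose: a second fog lamp, the same.
Mind the look-alikes: they are no part of the job. Leave any blue or orange look-alike of the rest alone. Leave any blue or turquoise look-alike of the padlock alone.

How it is judged:
On the way, in this order (a step that is already met when the one before it is completed fails the run):
1. the padlock stands upright on the rest, between the cheeks, still shut (x of padlock_center in the frame of rest between -0.014 and 0.014 m and y of padlock_center in the frame of rest between -0.005 and 0.005 m and z of padlock_center in the frame of rest between 0.101 and 0.107 m and angle between padlock_center's own z axis and vertical below 0.06 rad and value of joint shackle below 0.006 m), for 0.2 s.
2. with the lock on the rest, the dial's pointer is at the lug (within 0.12 rad) (x of padlock_center in the frame of rest between -0.014 and 0.014 m and y of padlock_center in the frame of rest between -0.005 and 0.005 m and z of padlock_center in the frame of rest between 0.101 and 0.107 m and angle between padlock_center's own z axis and vertical below 0.06 rad and value of joint dial between -0.12 and 0.12 rad), for 0.2 s.
3. the shackle is pulled out by at least 15 mm of its 20 (value of joint shackle above 0.015 m), for 0.2 s.
At the end, for the whole second after the job is handed in: The fingers hold the padlock (over 1 N), shackle out at least 15 mm of 20, underside at least 80 mm above the table, axis within 60 mm of the dish centre, upright within 0.3 rad, slower than 0.05 m/s, touching neither rest nor dish (value of joint shackle above 0.015 m and height (world z) of padlock above 0.08 m and horizontal distance between padlock_center and dish below 0.06 m and angle between padlock_center's own z axis and vertical below 0.3 rad and linear speed of padlock below 0.05 m/s and contact force between the fingers and padlock above 1 N and contact force between padlock and rest below 0.1 N and contact force between padlock and dish below 0.1 N); the arm keeps its last pose, push and grip.
It fails at once if a fog lamp is pushed more than 30 mm (distance of any of foglamp_left, foglamp_right from where it was at the start of the episode above 0.03 m).
It fails at once if the padlock is dropped (faster than 0.5 m/s with no finger on it: a fall of over 12 mm) (linear speed of padlock above 0.5 m/s and contact force between the fingers and padlock below 0.1 N).
It also fails if it takes over 72 s, if anything falls off the work surface, if the arm or the gripper's body presses on something with over 40 N, if the wrist force passes 120 N, or if a joint passes its speed limit or range.

## Working session

There is one attempt and no reset: what is moved stays moved. The work goes in short steps, Python scripts to look and compute and a tool call to move; the robot and the scene stay as the last step left them, time stands still between calls to the robot, and variables do not carry over. Pictures are saved under pics/ and viewed, and the job is handed in when it is done.

Besides the shell and the picture viewer there is one more tool, called after ">>>" as name(argument=value, ...) on one line, values as JSON. carry_out: Moves the arm, as the interface text tells. Its arguments: {"type":"object","properties":{"commands":{"type":"array"},"grip_force":{"type":"number"}},"required":["commands"]}

```bash
mkdir -p pics && ls && cat > h.py <<'E'
import numpy as np, cv2
from bench import ctrl, get_image, camera_info
from scipy.spatial.transform import Rotation as Ro
def snap(name,fn):
    ci=camera_info(name); im=get_image(name); cv2.imwrite('pics/'+fn,cv2.cvtColor(im,cv2.COLOR_RGB2BGR)); 
    import pickle; pickle.dump((im,ci),open('pics/'+fn+'.pkl','wb')); return im,ci
def load(fn):
    import pickle; return pickle.load(open('pics/'+fn+'.pkl','rb'))
def ray(ci,u,v):
    K=np.array(ci['intrinsics']);d=np.array([(u-K[0,2])/K[0,0],(v-K[1,2])/K[1,1]])
    p=d.copy()
    for _ in range(50): p=d/(1+ci['k1']*(p@p))
    R=np.array(ci['R']);t=np.array(ci['t'])
    return -R.T@t, R.T@np.array([p[0],p[1],1])
def onz(ci,u,v,z):
    c,d=ray(ci,u,v); return c+d*(z-c[2])/d[2]
def proj(ci,X):
    K=np.array(ci['intrinsics']);c=np.array(ci['R'])@np.array(X)+np.array(ci['t']);p=c[:2]/c[2]
    p=p*(1+ci['k1']*(p@p)); return K[0,0]*p[0]+K[0,2],K[1,1]*p[1]+K[1,2]
E
python3 - <<'E'
from h import *
for n in ['scene','top','wrist']: snap(n,n+'0.png'); print(n,camera_info(n))
print(ctrl.get_state())
E
```

```text
pics
scene {'intrinsics': array([[376.82301595,   0.        , 317.66789266],
       [  0.        , 376.82301595, 195.48484247],
       [  0.        ,   0.        ,   1.        ]]), 'k1': 0.031488263026826176, 'R': array([[-0.71655504,  0.6974396 , -0.01126429],
       [ 0.45646489,  0.45664252, -0.76362125],
       [-0.52743594, -0.55231841, -0.64556619]]), 't': array([ 0.35693942, -0.12944421,  1.19663378])}
top {'intrinsics': array([[378.85109841,   0.        , 320.96485496],
       [  0.        , 378.85109841, 200.87066825],
       [  0.        ,   0.        ,   1.        ]]), 'k1': 0.01877672603442274, 'R': array([[ 4.70467448e-03, -9.99635109e-01, -2.65991642e-02],
       [-9.85890294e-01, -1.85856656e-04, -1.67392631e-01],
       [ 1.67326607e-01,  2.70113856e-02, -9.85531426e-01]]), 't': array([-0.03391747,  0.48180153,  0.98539227])}
wrist {'intrinsics': array([[339.34024911,   0.        , 323.70851464],
       [  0.        , 339.34024911, 198.79248417],
       [  0.        ,   0.        ,   1.        ]]), 'k1': -0.039805927327664255, 'R': array([[ 4.04339355e-01,  9.14608947
[... 184 characters left out ...]
 0.39043461])}
{'time': 0.15, 'joint_positions': array([-1.13993247,  0.32166951, -0.07008328,  1.45137994,  0.02257812,
        1.37081792, -0.05688359]), 'qd': array([-0.00165599, -0.00263302,  0.00023775, -0.00474754,  0.00072937,
       -0.00124465,  0.00064295]), 'joint_torque': array([-2.24597761e-04, -4.91794789e+01, -4.04627044e-01, -3.12880182e+01,
       -6.39583077e-02,  4.04014438e-02,  9.88567649e-05]), 'position': array([0.26298862, 0.59396265, 0.2217093 ]), 'tool_rot': array([-6.49819711e-01, -3.07340256e+00,  2.30612030e-03]), 'ft_force': array([ 0.31958218, -0.35536671, -0.56694279]), 'torque': array([-0.00797651, -0.01400852,  0.03463824]), 'grip_width': 0.9981802579334963}
```

View pics/scene0.png

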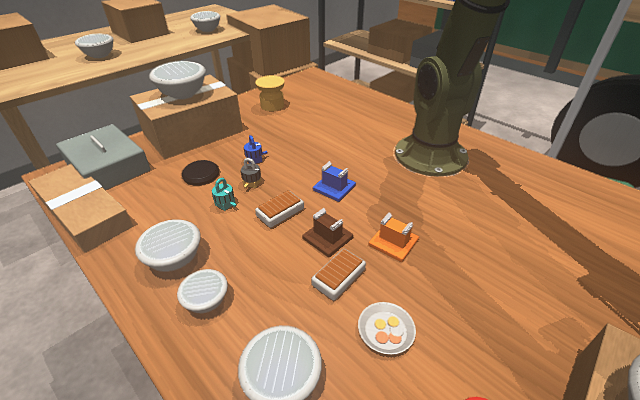

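View pics/top0.png

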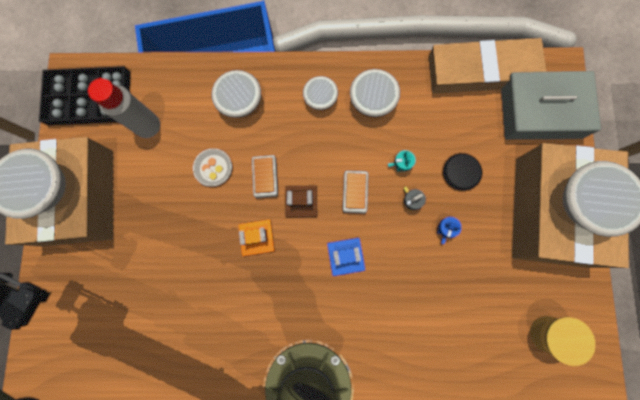

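View pics/wrist0.png

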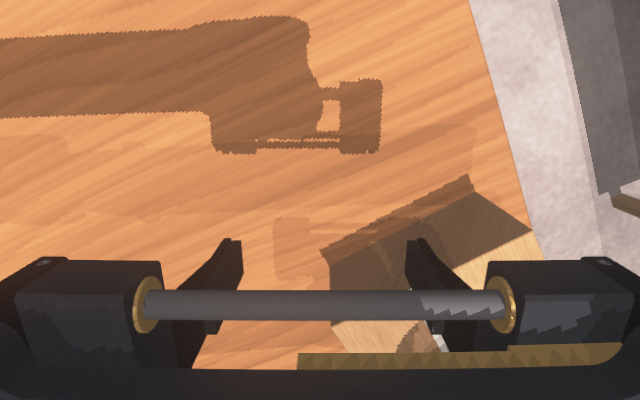

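Candidates in the top view:
- **Padlocks:** turquoise (404,160), dark/brass (414,199), blue (450,228). The dark one with the brass foot fits.
- **Rests:** brown wood (301,200), orange (256,237), blue (347,256). The brown wooden one fits.

I'll confirm both in enlarged crops.

```bash
python3 - <<'E'
from h import *
t=cv2.imread('pics/top0.png');s=cv2.imread('pics/scene0.png')
a=cv2.resize(t[140:260,370:490],(400,400),interpolation=cv2.INTER_CUBIC)
b=cv2.resize(t[150:250,250:350],(400,400),interpolation=cv2.INTER_CUBIC)
cv2.imwrite('pics/c1.png',np.hstack([a,b]))
a=cv2.resize(s[130:220,205:295],(400,400),interpolation=cv2.INTER_CUBIC)
b=cv2.resize(s[195:285,290:380],(400,400),interpolation=cv2.INTER_CUBIC)
cv2.imwrite('pics/c2.png',np.hstack([a,b]))
ci=camera_info('top')
for n,u,v,z in [('lock dial',414,198,.05),('lug',406,189,.02),('rest',301,200,.06),('dish',212,168,.018),('fl',264,176,.039),('fr',356,191,.039),('turq',404,160,.05),('blue',450,228,.05),('can',140,120,0)]: print(n,onz(ci,u,v,z).round(3))
E
```

```text
lock dial [ 0.488 -0.281  0.05 ]
lug [ 0.519 -0.266  0.02 ]
rest [0.481 0.02  0.06 ]
dish [0.58  0.276 0.018]
fl [0.551 0.124 0.039]
fr [ 0.509 -0.128  0.039]
turq [ 0.593 -0.258  0.05 ]
blue [ 0.408 -0.371  0.05 ]
can [0.73  0.503 0.   ]
```

View pics/c1.png

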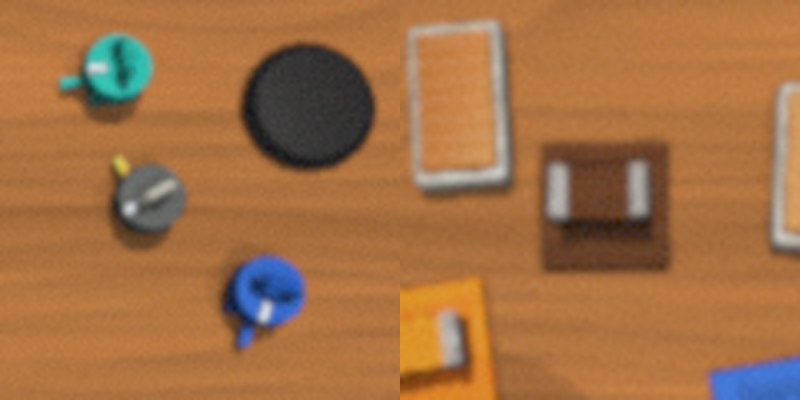

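View pics/c2.png

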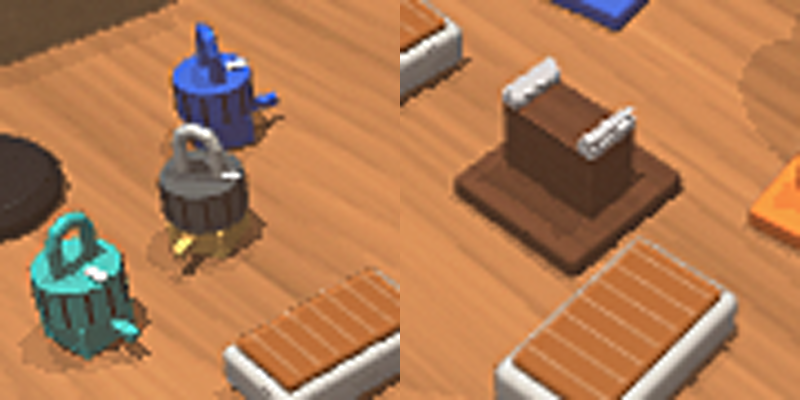

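The crops confirm it. The padlock is the dark dial with grey shackle and yellow brass lug (top 414,199). The rest is the brown one (top 301,200). First I'll move over the rest for a close look.

```bash
cat >> h.py <<'E'
def st():
    s=ctrl.get_state(); R=Ro.from_rotvec(s['tool_rot']).as_matrix(); y=R[:,1]
    print('t',round(s['time'],2),'p',s['position'].round(4),'jaw',np.degrees(np.arctan2(y[1],y[0])).round(2),'tilt',np.degrees(np.arccos(-R[2,2])).round(2),'F',s['ft_force'].round(1),'M',s['torque'].round(2),'w',round(s['grip_width'],3),'j',s['joint_positions'].round(2)); return s,R
def move(target,jaw):
    s,R=st(); d=R.T@(np.array(target)-s['position'])
    Rt=np.column_stack([[np.sin(np.radians(jaw)),-np.cos(np.radians(jaw)),0],[np.cos(np.radians(jaw)),np.sin(np.radians(jaw)),0],[0,0,-1]])
    rv=Ro.from_matrix(R.T@Rt).as_rotvec(); print('sign check det',np.linalg.det(Rt).round(2))
    print('t',d.round(4),'r',rv.round(4))
E
python3 - <<'E'
from h import *
move([.475,.02,.25],90)
E
```

```text
t 0.15 p [0.263  0.594  0.2217] jaw 66.12 tilt 0.09 F [ 0.3 -0.4 -0.6] M [-0.01 -0.01  0.03] w 0.998 j [-1.14  0.32 -0.07  1.45  0.02  1.37 -0.06]Traceback (most recent call last):
  File "<stdin>", line 2, in <module>
  File "h.py", line 26, in move
    rv=Ro.from_matrix(R.T@Rt).as_rotvec(); print('sign check det',np.linalg.det(Rt).round(2))
       ~~~~~~~~~~~~~~^^^^^^^^
  File "scipy/spatial/transform/_rotation.pyx", line 1143, in scipy.spatial.transform._rotation.Rotation.from_matrix
ValueError: Non-positive determinant (left-handed or null coordinate frame) in rotation matrix 0: [[-9.14417791e-01  4.04771662e-01  6.54531653e-05]
 [ 4.04771305e-01  9.14416743e-01  1.48685543e-03]
 [-5.41985472e-04 -1.38610062e-03  9.99998892e-01]].
```

```bash
sed -i 's/\[\[np.sin(np.radians(jaw)),-np.cos/[[-np.sin(np.radians(jaw)),np.cos/; s/; print(.sign check.*$//' h.py && python3 - <<'E'
from h import *
move([.475,.02,.25],90)
E
```

```text
t 0.15 p [0.263  0.594  0.2217] jaw 66.12 tilt 0.09 F [ 0.3 -0.4 -0.6] M [-0.01 -0.01  0.03] w 0.998 j [-1.14  0.32 -0.07  1.45  0.02  1.37 -0.06]
t [-0.4262 -0.4391 -0.0276] r [-1.500e-03 -2.000e-04 -4.167e-01]
```

>>> carry_out(commands=[{"tx": -0.426,"ty": -0.439,"tz": -0.028,"rx": -0.0015,"rz": -0.417,"jaw": 1},{"tx": -0.426,"ty": -0.439,"tz": -0.028,"rx": -0.0015,"rz": -0.417,"jaw": 1},{"tx": -0.426,"ty": -0.439,"tz": -0.028,"rx": -0.0015,"rz": -0.417,"jaw": 1},{"tx": -0.426,"ty": -0.439,"tz": -0.028,"rx": -0.0015,"rz": -0.417,"jaw": 1},{"tx": -0.426,"ty": -0.439,"tz": -0.028,"rx": -0.0015,"rz": -0.417,"jaw": 1},{"tx": -0.426,"ty": -0.439,"tz": -0.028,"rx": -0.0015,"rz": -0.417,"jaw": 1},{"tx": -0.426,"ty": -0.439,"tz": -0.028,"rx": -0.0015,"rz": -0.417,"jaw": 1},{"tx": -0.426,"ty": -0.439,"tz": -0.028,"rx": -0.0015,"rz": -0.417,"jaw": 1},{"tx": -0.426,"ty": -0.439,"tz": -0.028,"rx": -0.0015,"rz": -0.417,"jaw": 1},{"tx": -0.426,"ty": -0.439,"tz": -0.028,"rx": -0.0015,"rz": -0.417,"jaw": 1},{"tx": -0.426,"ty": -0.439,"tz": -0.028,"rx": -0.0015,"rz": -0.417,"jaw": 1},{"tx": -0.426,"ty": -0.439,"tz": -0.028,"rx": -0.0015,"rz": -0.417,"jaw": 1}])

```text
invalid input
```

```bash
python3 - <<'E'
from h import *
st(); snap('wrist','w1.png'); move([.475,-.281,.25],90)
E
```

```text
t 0.15 p [0.263  0.594  0.2217] jaw 66.12 tilt 0.09 F [ 0.3 -0.4 -0.6] M [-0.01 -0.01  0.03] w 0.998 j [-1.14  0.32 -0.07  1.45  0.02  1.37 -0.06]
t 0.2 p [0.263  0.594  0.2219] jaw 66.12 tilt 0.07 F [ 0.3 -0.2 -0. ] M [-0.01  0.01  0.02] w 1.003 j [-1.14  0.32 -0.07  1.45  0.02  1.37 -0.06]
t [-0.548  -0.7143 -0.0272] r [-1.200e-03 -2.000e-04 -4.168e-01]
```

View pics/w1.png

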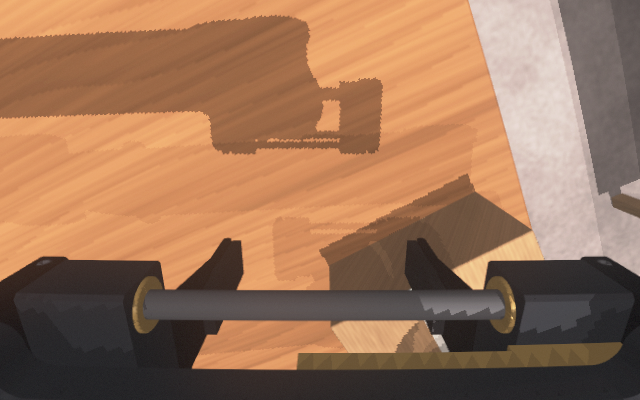

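>>> carry_out(commands=[{"tx": -0.426,"ty": -0.439,"tz": -0.028,"rx": 0,"ry": 0,"rz": -0.417,"jaw": 1},{"tx": -0.426,"ty": -0.439,"tz": -0.028,"rx": 0,"ry": 0,"rz": -0.417,"jaw": 1},{"tx": -0.426,"ty": -0.439,"tz": -0.028,"rx": 0,"ry": 0,"rz": -0.417,"jaw": 1},{"tx": -0.426,"ty": -0.439,"tz": -0.028,"rx": 0,"ry": 0,"rz": -0.417,"jaw": 1},{"tx": -0.426,"ty": -0.439,"tz": -0.028,"rx": 0,"ry": 0,"rz": -0.417,"jaw": 1},{"tx": -0.426,"ty": -0.439,"tz": -0.028,"rx": 0,"ry": 0,"rz": -0.417,"jaw": 1},{"tx": -0.426,"ty": -0.439,"tz": -0.028,"rx": 0,"ry": 0,"rz": -0.417,"jaw": 1},{"tx": -0.426,"ty": -0.439,"tz": -0.028,"rx": 0,"ry": 0,"rz": -0.417,"jaw": 1},{"tx": -0.426,"ty": -0.439,"tz": -0.028,"rx": 0,"ry": 0,"rz": -0.417,"jaw": 1},{"tx": -0.426,"ty": -0.439,"tz": -0.028,"rx": 0,"ry": 0,"rz": -0.417,"jaw": 1},{"tx": -0.426,"ty": -0.439,"tz": -0.028,"rx": 0,"ry": 0,"rz": -0.417,"jaw": 1},{"tx": -0.426,"ty": -0.439,"tz": -0.028,"rx": 0,"ry": 0,"rz": -0.417,"jaw": 1}])

```text
time: 1.7
position: [0.4747, 0.0212, 0.2504]
tool_rot: [0.001, -3.141, -0.001]
ft_force: [0.3, 0.8, 0.8]
grip_width: 1.001
```

```bash
python3 - <<'E'
from h import *
st(); snap('wrist','w2.png'); move([.475,-.281,.25],90)
E
```

```text
t 1.7 p [0.4747 0.0212 0.2504] jaw 90.03 tilt 0.04 F [0.3 0.8 0.8] M [ 0.09 -0.04  0.  ] w 1.001 j [-0.54 -0.09  0.41  1.84  0.03  1.38  1.44]
t 1.75 p [0.4746 0.0219 0.2503] jaw 90.12 tilt 0.05 F [-0.3 -0.6 -0.5] M [ 0.04 -0.    0.  ] w 1.001 j [-0.54 -0.09  0.41  1.84  0.03  1.38  1.44]
t [ 2.000e-04 -3.029e-01  2.000e-04] r [ 0.0005 -0.0006  0.0021]
```

View pics/w2.png

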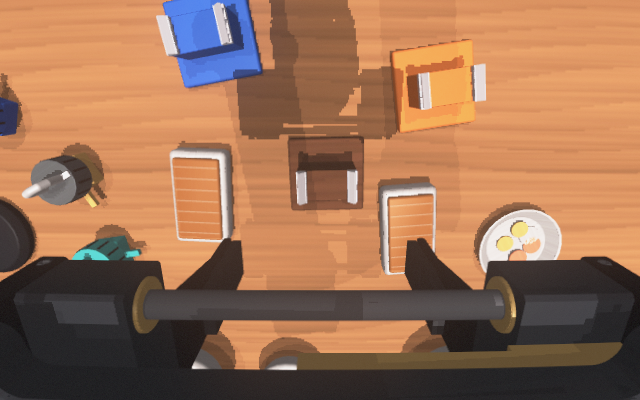

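>>> carry_out(commands=[{"tx": 0,"ty": -0.303,"tz": 0,"rx": 0,"ry": 0,"rz": 0,"jaw": 1},{"tx": 0,"ty": -0.303,"tz": 0,"rx": 0,"ry": 0,"rz": 0,"jaw": 1},{"tx": 0,"ty": -0.303,"tz": 0,"rx": 0,"ry": 0,"rz": 0,"jaw": 1},{"tx": 0,"ty": -0.303,"tz": 0,"rx": 0,"ry": 0,"rz": 0,"jaw": 1},{"tx": 0,"ty": -0.303,"tz": 0,"rx": 0,"ry": 0,"rz": 0,"jaw": 1},{"tx": 0,"ty": -0.303,"tz": 0,"rx": 0,"ry": 0,"rz": 0,"jaw": 1},{"tx": 0,"ty": -0.303,"tz": 0,"rx": 0,"ry": 0,"rz": 0,"jaw": 1}])

```text
time: 2.62
position: [0.4758, -0.2803, 0.25]
tool_rot: [0.004, -3.141, -0.002]
ft_force: [-0.0, 0.7, -1.3]
grip_width: 0.999
```

```bash
python3 - <<'E'
from h import *
st(); im,ci=snap('wrist','w3.png')
cv2.imwrite('pics/w3c.png',cv2.resize(cv2.imread('pics/w3.png')[100:250,220:420],(800,600),interpolation=cv2.INTER_CUBIC))
b=cv2.imread('pics/w2.png')
cv2.imwrite('pics/w2c.png',cv2.resize(b[120:220,260:393],(798,600),interpolation=cv2.INTER_CUBIC))
E
```

```text
t 2.62 p [ 0.4758 -0.2803  0.25  ] jaw 90.16 tilt 0.09 F [-0.   0.7 -1.3] M [ 0.09  0.02 -0.03] w 0.999 j [-0.23  0.11  0.78  1.68 -0.08  1.38  2.14]
```

View pics/w3.png

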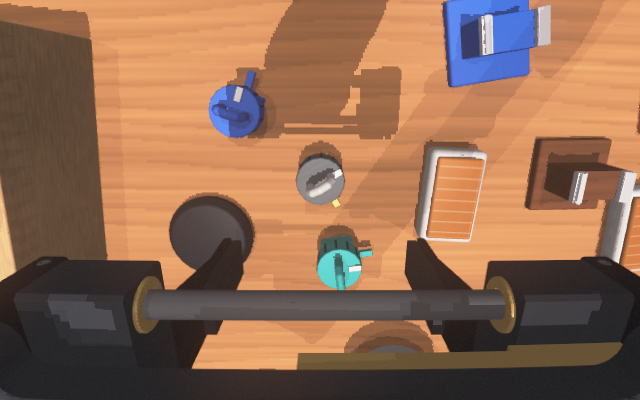

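View pics/w3c.png

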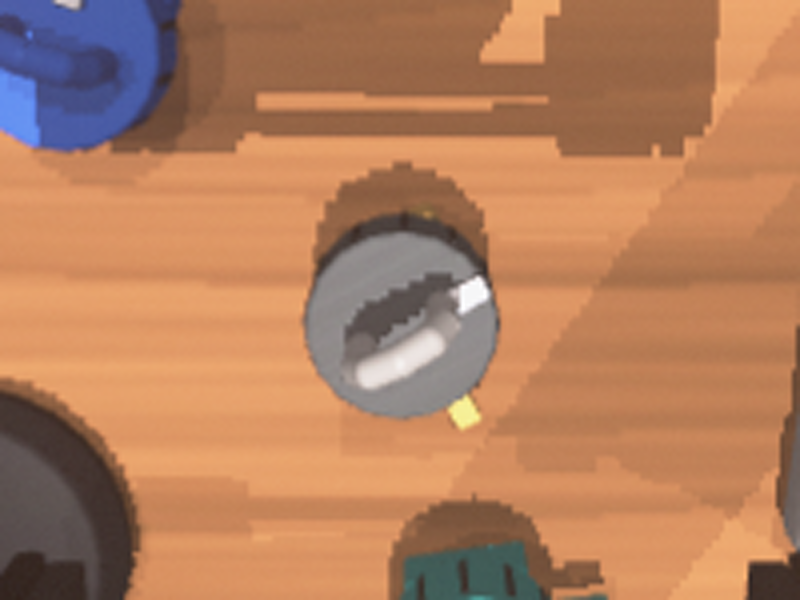

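View pics/w2c.png

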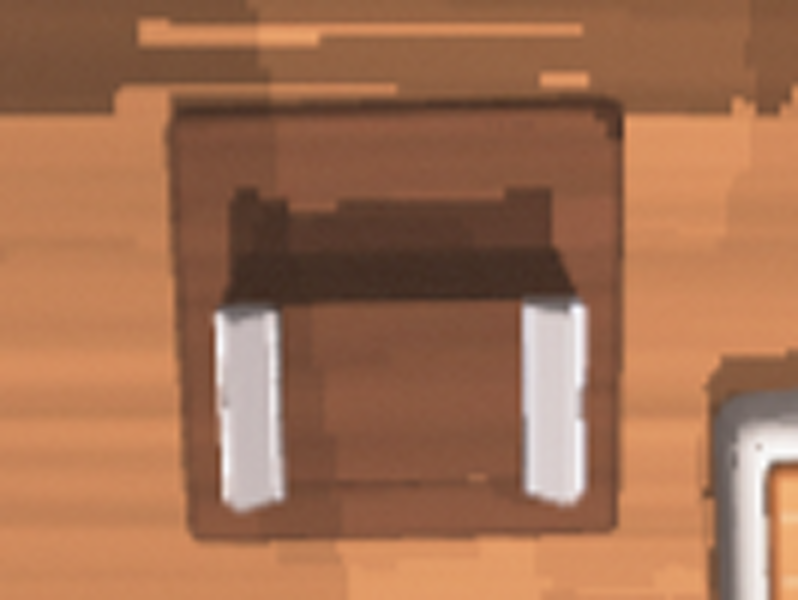

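```bash
python3 - <<'E'
from h import *
im,ci=load('w3.png')
f=lambda x,y:(220+x/4-.375,100+y/4-.375)
c=onz(ci,*f(402,325),.0525); 
L=[onz(ci,*f(*p),.022) for p in [(481,413),(460,431)]]; l=(L[0]+L[1])/2
L2=onz(ci,*f(465,409),.022)
p=onz(ci,*f(472,293),.056)
for n,q in [('lugtip',l),('lugmid',L2),('ptr',p)]:
    d=q-c; print(n,q.round(4),np.hypot(*d[:2]).round(4),np.degrees(np.arctan2(d[1],d[0])).round(1))
print('c',c.round(4), 'edge radii',[np.linalg.norm((onz(ci,*f(*e),.0525)-c)[:2]).round(4) for e in [(304,325),(499,325),(402,418),(402,232)]])
# mask: fit dial top ellipse
im2,ci2=load('w2.png')
g=lambda x,y:(260+x/6-.42,120+y/6-.42)
for z,ps in [(.073,[(216,315),(586,306),(583,500),(222,508)]),(.014,[(172,125),(620,118),(617,530),(192,540)])]:
    q=np.array([onz(ci2,*g(*p),z)[:2] for p in ps]); print(z,q.round(4).tolist(),q.mean(0).round(4))
# top view base of rest
im,ci=load('top0.png')
hsv=cv2.cvtColor(im,cv2.COLOR_RGB2HSV); 
c=[onz(ci,250+x/4-.375,150+y/4-.375,.014)[:2].round(4).tolist() for x,y in [(143,142),(269,144),(268,270),(142,268)]];print(c,np.mean(c,0))
print('dialtop top view',onz(ci,370+150/3.333-.35,140+197/3.333-.35,.0525).round(4))
E
```

```text
lugtip [ 0.5219 -0.2626  0.022 ] 0.0434 28.2
lugmid [ 0.5178 -0.2643  0.022 ] 0.0389 28.8
ptr [ 0.4739 -0.2643  0.056 ] 0.0212 117.6
c [ 0.4837 -0.2831  0.0525] edge radii [np.float64(0.0267), np.float64(0.0264), np.float64(0.0267), np.float64(0.0256)]
0.073 [[0.4681, -0.0065], [0.4665, 0.0564], [0.5012, 0.0569], [0.5027, -0.0063]] [0.4846 0.0251]
0.014 [[0.4441, -0.0191], [0.4427, 0.0679], [0.5274, 0.0703], [0.5296, -0.0175]] [0.4859 0.0254]
[[0.5311, 0.068], [0.5296, -0.0204], [0.4409, -0.0203], [0.4421, 0.0669]] [0.485925 0.02355 ]
dialtop top view [ 0.4855 -0.2819  0.0525]
```

The dark lock is at (0.484,-0.283), lug yaw about 28.4°, and the dial is at about +90° (pointer pixel ≈338,173, lug ≈338,206). The rest is at (0.485,0.0245), yaw about 1.2°. Next I'll take the lock by its dial.

```bash
python3 - <<'E'
from h import *
move([.484,-.283,.030],90)
E
```

```text
t 2.67 p [ 0.476  -0.2799  0.2501] jaw 90.23 tilt 0.09 F [ 1.7 -0.3 -0.5] M [ 0.04 -0.01  0.04] w 1.0 j [-0.23  0.11  0.78  1.68 -0.08  1.38  2.14]
t [-0.0081 -0.0035  0.2201] r [ 0.0015 -0.0003  0.004 ]
```

>>> carry_out(commands=[{"tx": -0.008,"ty": -0.003,"tz": 0.06,"rx": 0,"ry": 0,"rz": 0,"jaw": 1},{"tx": -0.008,"ty": -0.003,"tz": 0.11,"rx": 0,"ry": 0,"rz": 0,"jaw": 1},{"tx": -0.008,"ty": -0.003,"tz": 0.15,"rx": 0,"ry": 0,"rz": 0,"jaw": 1},{"tx": -0.008,"ty": -0.003,"tz": 0.19,"rx": 0,"ry": 0,"rz": 0,"jaw": 1},{"tx": -0.008,"ty": -0.003,"tz": 0.21,"rx": 0,"ry": 0,"rz": 0,"jaw": 1},{"tx": -0.008,"ty": -0.003,"tz": 0.22,"rx": 0,"ry": 0,"rz": 0,"jaw": 1},{"tx": -0.008,"ty": -0.003,"tz": 0.22,"rx": 0,"ry": 0,"rz": 0,"jaw": 1},{"tx": -0.008,"ty": -0.003,"tz": 0.22,"rx": 0,"ry": 0,"rz": 0,"jaw": 1}])

```text
time: 3.68
position: [0.4841, -0.2859, 0.0319]
tool_rot: [-0.001, 3.139, -0.001]
ft_force: [-0.1, 0.7, 0.6]
grip_width: 0.999
```

```bash
python3 - <<'E'
from h import *
move([.484,-.283,.030],90)
E
```

```text
t 3.67 p [ 0.4841 -0.2859  0.0319] jaw 90.03 tilt 0.14 F [-0.1  0.7  0.6] M [-0.01  0.04 -0.  ] w 0.999 j [-0.13  0.37  0.72  1.9  -0.3   0.98  2.3 ]
t [0.0002 0.0029 0.0019] r [-0.0007  0.0024  0.0005]
```

>>> carry_out(commands=[{"tx": 0,"ty": 0.003,"tz": 0.002,"rx": 0,"ry": 0,"rz": 0,"jaw": 1},{"tx": 0,"ty": 0.003,"tz": 0.002,"rx": 0,"ry": 0,"rz": 0,"jaw": 0.7},{"tx": 0,"ty": 0.003,"tz": 0.002,"rx": 0,"ry": 0,"rz": 0,"jaw": 0.5},{"tx": 0,"ty": 0.003,"tz": 0.002,"rx": 0,"ry": 0,"rz": 0,"jaw": 0.3},{"tx": 0,"ty": 0.003,"tz": 0.002,"rx": 0,"ry": 0,"rz": 0,"jaw": 0.3},{"tx": 0,"ty": 0.003,"tz": 0.002,"rx": 0,"ry": 0,"rz": 0,"jaw": 0.3},{"tx": 0,"ty": 0.003,"tz": 0.002,"rx": 0,"ry": 0,"rz": 0,"jaw": 0.3},{"tx": 0,"ty": 0.003,"tz": 0.002,"rx": 0,"ry": 0,"rz": 0,"jaw": 0.3}], grip_force=30)

```text
time: 4.68
position: [0.4832, -0.2834, 0.0288]
tool_rot: [0.001, 3.141, -0.002]
ft_force: [0.9, -3.0, -0.8]
grip_width: 0.612
```

```bash
python3 - <<'E'
from h import *
move([.475,-.283,.16],90)
E
```

```text
t 4.67 p [ 0.4832 -0.2834  0.0288] jaw 89.98 tilt 0.08 F [ 0.9 -3.  -0.8] M [-0.82 -0.11 -0.02] w 0.612 j [-0.13  0.37  0.72  1.9  -0.3   0.97  2.3 ]
t [ 0.0081  0.0002 -0.1312] r [-0.0012  0.0007 -0.0003]
```

>>> carry_out(commands=[{"tx": 0,"ty": 0,"tz": -0.02,"rx": 0,"ry": 0,"rz": 0,"jaw": 0.3},{"tx": 0,"ty": 0,"tz": -0.05,"rx": 0,"ry": 0,"rz": 0,"jaw": 0.3},{"tx": 0,"ty": 0,"tz": -0.09,"rx": 0,"ry": 0,"rz": 0,"jaw": 0.3},{"tx": 0,"ty": 0,"tz": -0.12,"rx": 0,"ry": 0,"rz": 0,"jaw": 0.3},{"tx": 0,"ty": 0,"tz": -0.13,"rx": 0,"ry": 0,"rz": 0,"jaw": 0.3},{"tx": 0,"ty": 0,"tz": -0.13,"rx": 0,"ry": 0,"rz": 0,"jaw": 0.3}])

```text
time: 5.42
position: [0.4828, -0.2817, 0.1584]
tool_rot: [0.001, -3.141, -0.002]
ft_force: [0.5, -0.0, -7.2]
grip_width: 0.614
```

```bash
python3 - <<'E'
from h import *
move([.485,.0245,.16],90+1.2-28.4)
snap('wrist','w4.png');snap('scene','s4.png')
s=cv2.imread('pics/s4.png');print(proj(camera_info('scene'),[.484,-.283,.15]))
cv2.imwrite('pics/s4c.png',cv2.resize(s[60:210,150:350],(800,600),interpolation=cv2.INTER_CUBIC))
E
```

```text
t 5.42 p [ 0.4828 -0.2817  0.1584] jaw 90.04 tilt 0.07 F [ 0.5 -0.  -7.2] M [ 0.02  0.01 -0.01] w 0.614 j [-0.21  0.21  0.78  1.79 -0.16  1.21  2.19]
t [-0.0024  0.3062 -0.0013] r [ 1.100e-03 -4.000e-04  4.755e-01]
(np.float64(246.39866555102412), np.float64(138.0403452077798))
```

View pics/w4.png

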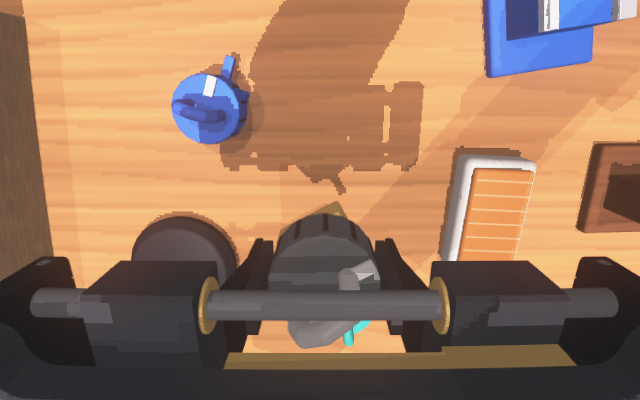

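View pics/s4c.png

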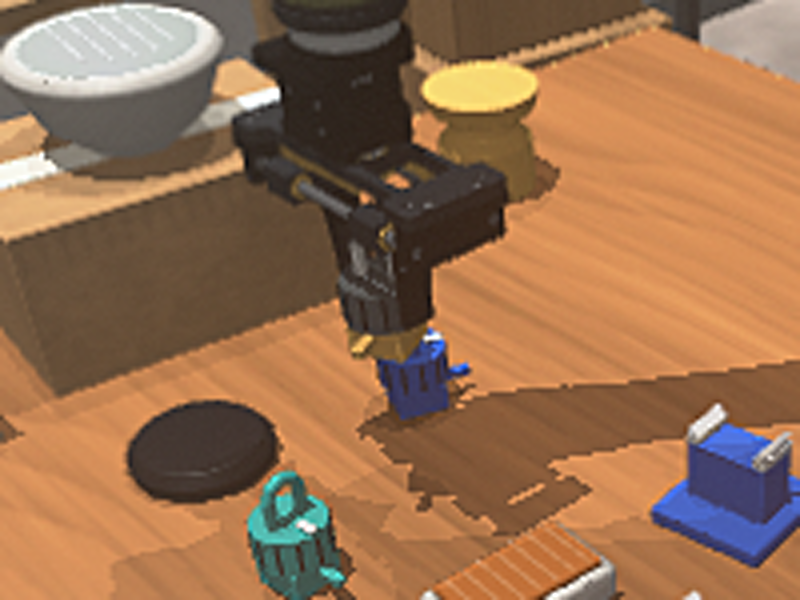

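>>> carry_out(commands=[{"tx": -0.002,"ty": 0.05,"tz": -0.001,"rx": 0,"ry": 0,"rz": 0.1,"jaw": 0.3},{"tx": -0.002,"ty": 0.1,"tz": -0.001,"rx": 0,"ry": 0,"rz": 0.2,"jaw": 0.3},{"tx": -0.002,"ty": 0.15,"tz": -0.001,"rx": 0,"ry": 0,"rz": 0.3,"jaw": 0.3},{"tx": -0.002,"ty": 0.2,"tz": -0.001,"rx": 0,"ry": 0,"rz": 0.4,"jaw": 0.3},{"tx": -0.002,"ty": 0.25,"tz": -0.001,"rx": 0,"ry": 0,"rz": 0.475,"jaw": 0.3},{"tx": -0.002,"ty": 0.29,"tz": -0.001,"rx": 0,"ry": 0,"rz": 0.475,"jaw": 0.3},{"tx": -0.002,"ty": 0.306,"tz": -0.001,"rx": 0,"ry": 0,"rz": 0.475,"jaw": 0.3},{"tx": -0.002,"ty": 0.306,"tz": -0.001,"rx": 0,"ry": 0,"rz": 0.475,"jaw": 0.3},{"tx": -0.002,"ty": 0.306,"tz": -0.001,"rx": 0,"ry": 0,"rz": 0.475,"jaw": 0.3}])

```text
time: 6.65
position: [0.4848, 0.0213, 0.1591]
tool_rot: [-0.743, -3.052, 0.002]
ft_force: [-0.3, -0.3, -6.3]
grip_width: 0.611
```

```bash
python3 - <<'E'
from h import *
move([.485,.0245,.11],62.8)
im,ci=snap('scene','s5.png')
s=cv2.imread('pics/s5.png');
cv2.imwrite('pics/s5c.png',cv2.resize(s[130:280,230:430],(800,600),interpolation=cv2.INTER_CUBIC))
im,ci=snap('top','t5.png')
s=cv2.imread('pics/t5.png');
cv2.imwrite('pics/t5c.png',cv2.resize(s[140:260,230:390],(800,600),interpolation=cv2.INTER_CUBIC))
E
```

```text
t 6.65 p [0.4848 0.0213 0.1591] jaw 62.65 tilt 0.09 F [-0.3 -0.3 -6.3] M [-0.02  0.04  0.04] w 0.611 j [-0.65 -0.    0.56  1.95  0.    1.19  1.  ]
t [0.0012 0.003  0.0491] r [-0.0016 -0.0002 -0.0026]
```

View pics/s5c.png

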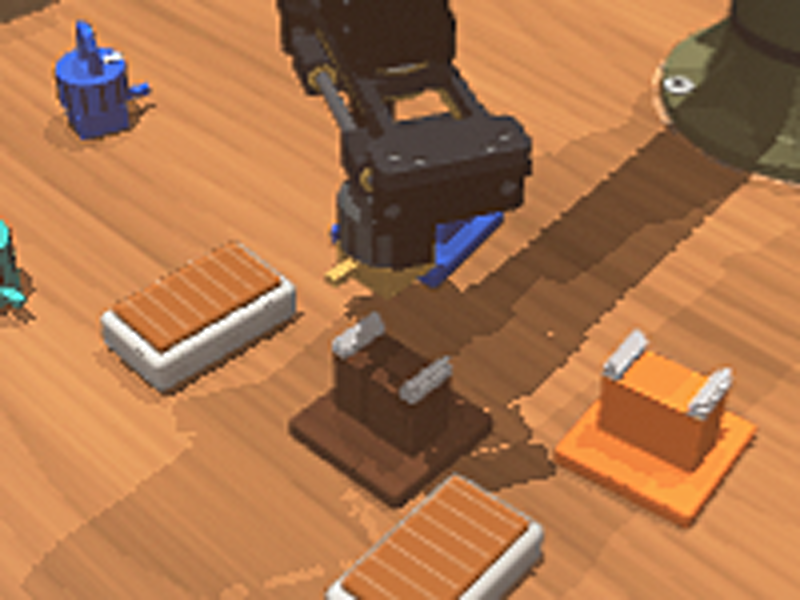

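View pics/t5c.png

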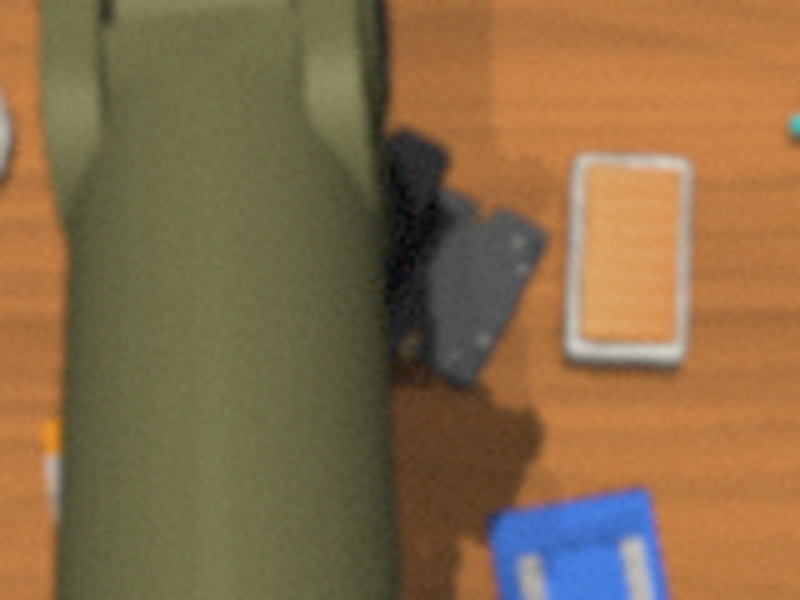

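>>> carry_out(commands=[{"tx": 0.001,"ty": 0.003,"tz": 0.02,"rx": 0,"ry": 0,"rz": 0,"jaw": 0.3},{"tx": 0.001,"ty": 0.003,"tz": 0.04,"rx": 0,"ry": 0,"rz": 0,"jaw": 0.3},{"tx": 0.001,"ty": 0.003,"tz": 0.05,"rx": 0,"ry": 0,"rz": 0,"jaw": 0.3},{"tx": 0.001,"ty": 0.003,"tz": 0.05,"rx": 0,"ry": 0,"rz": 0,"jaw": 0.3},{"tx": 0.001,"ty": 0.003,"tz": 0.05,"rx": 0,"ry": 0,"rz": 0,"jaw": 0.3}])

```text
time: 7.38
position: [0.4862, 0.0264, 0.1103]
tool_rot: [0.739, 3.052, 0.001]
ft_force: [0.3, 0.0, -5.1]
grip_width: 0.614
```

```bash
python3 - <<'E'
from h import *
move([.485,.0245,.088],62.8)
im,ci=snap('scene','s6.png')
s=cv2.imread('pics/s6.png');
cv2.imwrite('pics/s6c.png',cv2.resize(s[175:275,265:398],(798,600),interpolation=cv2.INTER_CUBIC))
snap('wrist','w6.png')
E
```

```text
t 7.38 p [0.4862 0.0264 0.1103] jaw 62.77 tilt 0.09 F [ 0.3  0.  -5.1] M [0.03 0.02 0.01] w 0.614 j [-0.65  0.06  0.56  2.   -0.04  1.09  1.02]
t [ 0.0002 -0.0023  0.0223] r [ 0.0009  0.0012 -0.0006]
```

View pics/s6c.png

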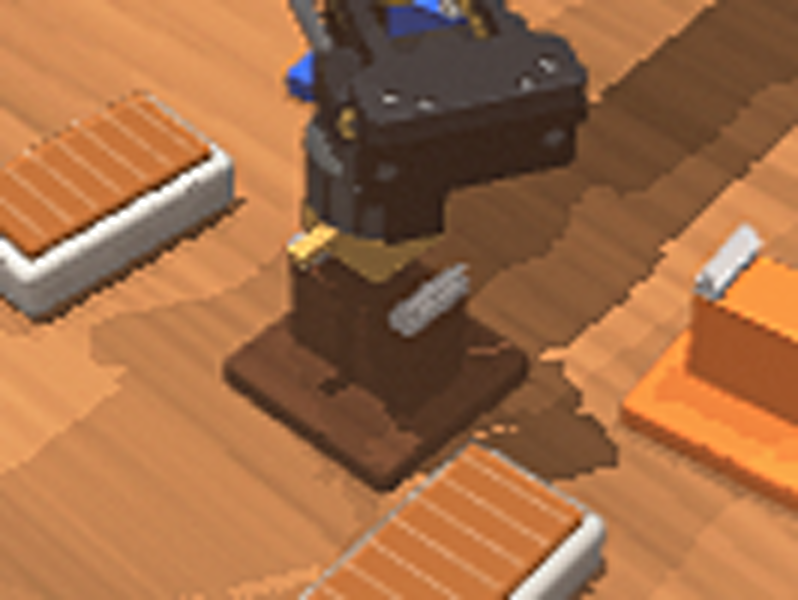

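View pics/w6.png

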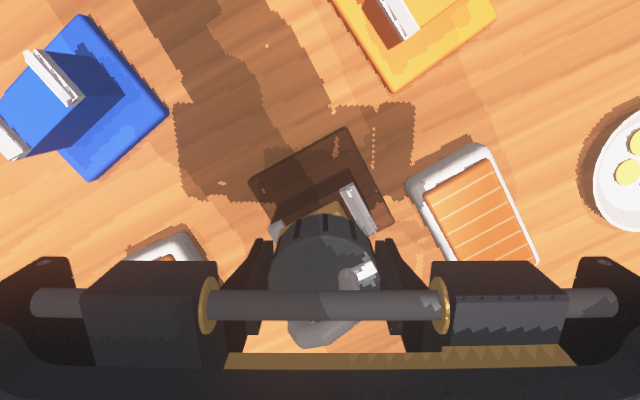

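```bash
python3 - <<'E'
from h import *
im,ci=load('s6.png')
f=lambda X:(lambda p:((p[0]-265)*6,(p[1]-175)*6))(proj(ci,X))
for dy in (-.003,0,.003): print(dy,np.round(f([.485+.044,.0245+.0009+dy,.1103-.0288+.0185])))
for x in(-.017,.017):
  for y in (-.022,.022): print('cheek foot',np.round(f([.485+x,.0245+y,.067])))
s=ctrl.get_state();print(s['position'])
im,ci=load('w6.png')
# foot top-edge, cheeks in wrist
for n,X in [('foot-x edge L',[.465,.0045,.0815]),('foot-x edge R',[.465,.0445,.0815]),('cheekLtop',[.468,.0025,.067]),('cheekRtop',[.468,.0465,.067])]: print(n,np.round(proj(ci,X),1))
c=cv2.imread('pics/w6.png');cv2.imwrite('pics/w6c.png',cv2.resize(c[120:260,240:427],(800,600),interpolation=cv2.INTER_CUBIC))
E
```

```text
-0.003 [296. 246.]
0 [301. 250.]
0.003 [307. 254.]
cheek foot [372. 208.]
cheek foot [453. 262.]
cheek foot [311. 250.]
cheek foot [392. 306.]
[0.48618915 0.02660861 0.11041964]
foot-x edge L [275.3 225.3]
foot-x edge R [334.7 196.2]
cheekLtop [277.9 221.9]
cheekRtop [338.9 192. ]
```

View pics/w6c.png

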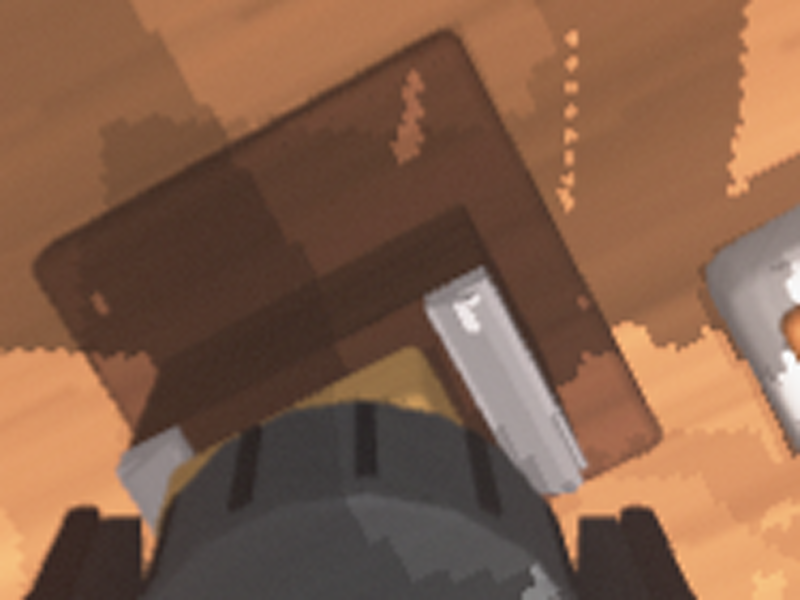

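```bash
python3 - <<'E'
from h import *
im,ci=load('w6.png')
k=187/800.
g=lambda x,y:(240+x*k-.38,120+y*k-.38)
for n,p,z in [('footcorner',(420,348),.0815),('Rlip outer',(488,268),.073),('Rlip outer far',(583,463),.073),('Rlip inner',(425,300),.073),('Llip out',(118,472),.073),('Llip in',(180,428),.073),('base L',(35,258),.014),('base R',(462,35),.014),('base R far',(660,440),.014)]:
    print(n,onz(ci,*g(*p),z).round(4))
E
```

```text
footcorner [0.4684 0.0448 0.0815]
Rlip outer [0.4649 0.0577 0.073 ]
Rlip outer far [0.4981 0.0573 0.073 ]
Rlip inner [0.465  0.0477 0.073 ]
Llip out [ 0.4679 -0.0044  0.073 ]
Llip in [0.4661 0.0072 0.073 ]
base L [ 0.4418 -0.0174  0.014 ]
base R [0.4415 0.0696 0.014 ]
base R far [0.527  0.0699 0.014 ]
```

>>> carry_out(commands=[{"tx": 0.001,"ty": 0.0015,"tz": 0.006,"rx": 0,"ry": 0,"rz": 0,"jaw": 0.3},{"tx": 0.001,"ty": 0.0015,"tz": 0.01,"rx": 0,"ry": 0,"rz": 0,"jaw": 0.3},{"tx": 0.001,"ty": 0.0015,"tz": 0.014,"rx": 0,"ry": 0,"rz": 0,"jaw": 0.3},{"tx": 0.001,"ty": 0.0015,"tz": 0.017,"rx": 0,"ry": 0,"rz": 0,"jaw": 0.3},{"tx": 0.001,"ty": 0.0015,"tz": 0.02,"rx": 0,"ry": 0,"rz": 0,"jaw": 0.3},{"tx": 0.001,"ty": 0.0015,"tz": 0.02,"rx": 0,"ry": 0,"rz": 0,"jaw": 0.3},{"tx": 0.001,"ty": 0.0015,"tz": 0.02,"rx": 0,"ry": 0,"rz": 0,"jaw": 0.3}])

```text
time: 8.35
position: [0.485, 0.0281, 0.0893]
tool_rot: [-0.739, -3.053, 0.001]
ft_force: [-0.4, -2.7, -7.1]
grip_width: 0.612
```

```bash
python3 - <<'E'
from h import *
move([.485,.0265,.088],62.8)
snap('wrist','w7.png')
c=cv2.imread('pics/w7.png');a=cv2.resize(c[120:260,240:427],(400,300),interpolation=cv2.INTER_CUBIC)
snap('scene','s7.png')
s=cv2.imread('pics/s7.png');
b=cv2.resize(s[175:275,265:398],(400,300),interpolation=cv2.INTER_CUBIC)
cv2.imwrite('pics/w7c.png',np.hstack([a,b]))
E
```

```text
t 8.35 p [0.485  0.0281 0.0893] jaw 62.79 tilt 0.04 F [-0.4 -2.7 -7.1] M [-0.45 -0.02 -0.02] w 0.612 j [-0.64  0.09  0.56  2.03 -0.05  1.04  1.03]
t [-0.0007 -0.0014  0.0013] r [-0.0006 -0.0003 -0.0002]
```

View pics/w7c.png

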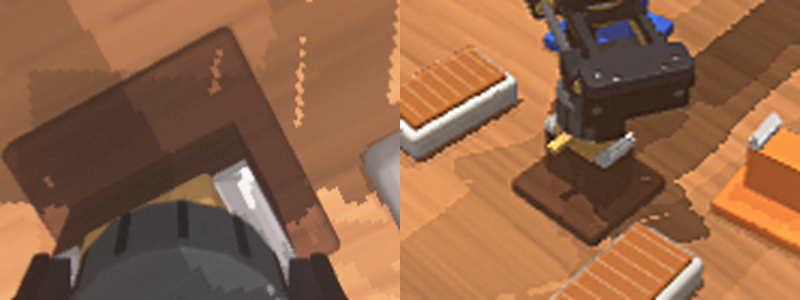

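>>> carry_out(commands=[{"tx": -0.0005,"ty": -0.001,"tz": 0.001,"rx": 0,"ry": 0,"rz": 0,"jaw": 0.3},{"tx": -0.0005,"ty": -0.001,"tz": 0.002,"rx": 0,"ry": 0,"rz": 0,"jaw": 0.3},{"tx": -0.0005,"ty": -0.001,"tz": 0.002,"rx": 0,"ry": 0,"rz": 0,"jaw": 0.3},{"tx": -0.0005,"ty": -0.001,"tz": 0.002,"rx": 0,"ry": 0,"rz": 0,"jaw": 0.3}])

```text
time: 8.95
position: [0.4855, 0.0277, 0.0886]
tool_rot: [-0.739, -3.054, -0.002]
ft_force: [-4.8, -0.9, 6.1]
grip_width: 0.613
```

```bash
python3 - <<'E'
from h import *
st()
E
```

```text
t 8.95 p [0.4855 0.0277 0.0886] jaw 62.81 tilt 0.06 F [-4.8 -0.9  6.1] M [-0.1   1.11 -0.04] w 0.613 j [-0.64  0.09  0.56  2.03 -0.05  1.04  1.04]
```

>>> carry_out(commands=[{"tx": 0,"ty": 0,"tz": 0,"rx": 0,"ry": 0,"rz": 0.13,"jaw": 0.3},{"tx": 0,"ty": 0,"tz": 0,"rx": 0,"ry": 0,"rz": 0.28,"jaw": 0.3},{"tx": 0,"ty": 0,"tz": 0,"rx": 0,"ry": 0,"rz": 0.43,"jaw": 0.3},{"tx": 0,"ty": 0,"tz": 0,"rx": 0,"ry": 0,"rz": 0.58,"jaw": 0.3},{"tx": 0,"ty": 0,"tz": 0,"rx": 0,"ry": 0,"rz": 0.73,"jaw": 0.3},{"tx": 0,"ty": 0,"tz": 0,"rx": 0,"ry": 0,"rz": 0.88,"jaw": 0.3},{"tx": 0,"ty": 0,"tz": 0,"rx": 0,"ry": 0,"rz": 1.03,"jaw": 0.3},{"tx": 0,"ty": 0,"tz": 0,"rx": 0,"ry": 0,"rz": 1.18,"jaw": 0.3},{"tx": 0,"ty": 0,"tz": 0,"rx": 0,"ry": 0,"rz": 1.33,"jaw": 0.3},{"tx": 0,"ty": 0,"tz": 0,"rx": 0,"ry": 0,"rz": 1.48,"jaw": 0.3},{"tx": 0,"ty": 0,"tz": 0,"rx": 0,"ry": 0,"rz": 1.61,"jaw": 0.3},{"tx": 0,"ty": 0,"tz": 0,"rx": 0,"ry": 0,"rz": 1.61,"jaw": 0.3}])

```text
time: 10.45
position: [0.4874, 0.0278, 0.0887]
tool_rot: [2.71, 1.585, 0.007]
ft_force: [2.8, -0.3, 1.2]
grip_width: 0.608
```

```bash
python3 - <<'E'
from h import *
st()
snap('wrist','w8.png')
E
```

```text
t 10.45 p [0.4874 0.0278 0.0887] jaw -29.36 tilt 0.27 F [ 2.8 -0.3  1.2] M [-0.11 -0.51 -0.04] w 0.608 j [-0.73  0.09  0.65  2.03 -0.06  1.04 -0.56]
```

View pics/w8.png

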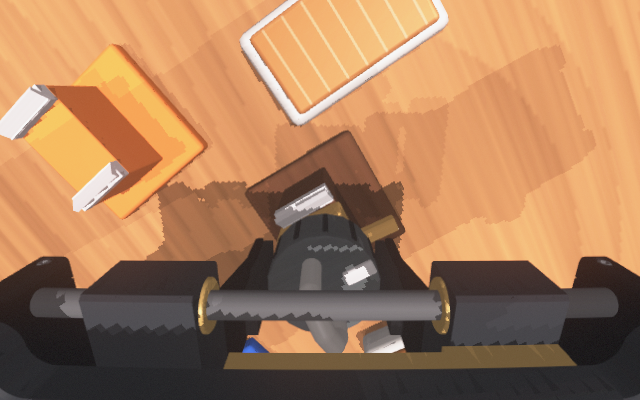

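>>> carry_out(commands=[{"tx": 0,"ty": 0,"tz": 0,"rx": 0,"ry": 0,"rz": 0,"jaw": 0.7},{"tx": 0,"ty": 0,"tz": 0,"rx": 0,"ry": 0,"rz": 0,"jaw": 1},{"tx": 0,"ty": 0,"tz": 0,"rx": 0,"ry": 0,"rz": 0,"jaw": 1},{"tx": 0,"ty": 0,"tz": 0,"rx": 0,"ry": 0,"rz": 0,"jaw": 1},{"tx": 0,"ty": 0,"tz": -0.03,"rx": 0,"ry": 0,"rz": 0,"jaw": 1},{"tx": 0,"ty": 0,"tz": -0.08,"rx": 0,"ry": 0,"rz": 0,"jaw": 1},{"tx": 0,"ty": 0,"tz": -0.13,"rx": 0,"ry": 0,"rz": 0,"jaw": 1},{"tx": 0,"ty": 0,"tz": -0.17,"rx": 0,"ry": 0,"rz": 0,"jaw": 1},{"tx": 0,"ty": 0,"tz": -0.17,"rx": 0,"ry": 0,"rz": 0,"jaw": 1},{"tx": 0,"ty": 0,"tz": -0.17,"rx": 0,"ry": 0,"rz": 0,"jaw": 1}])

```text
time: 11.75
position: [0.4847, 0.0273, 0.2567]
tool_rot: [-2.713, -1.584, 0.002]
ft_force: [-0.1, -0.1, -0.8]
grip_width: 0.996
```

```bash
python3 - <<'E'
from h import *
st()
snap('wrist','w9.png')
c=cv2.imread('pics/w9.png');cv2.imwrite('pics/w9c.png',cv2.resize(c[120:270,220:420],(800,600),interpolation=cv2.INTER_CUBIC))
E
```

```text
t 11.75 p [0.4847 0.0273 0.2567] jaw -29.44 tilt 0.07 F [-0.1 -0.1 -0.8] M [-0.12  0.09 -0.03] w 0.996 j [-0.77 -0.08  0.63  1.81  0.05  1.4  -0.66]
```

View pics/w9c.png

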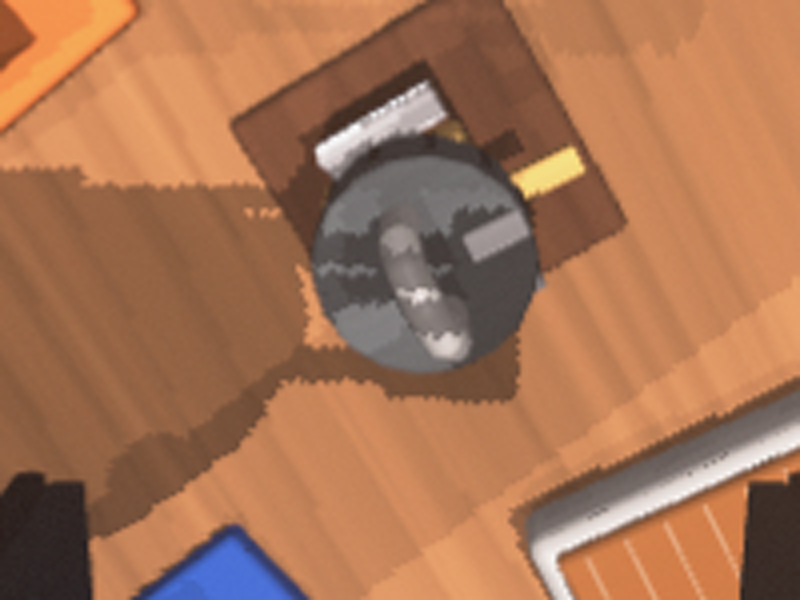

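```bash
python3 - <<'E'
from h import *
im,ci=load('w9.png')
g=lambda x,y:(220+x/4-.375,120+y/4-.375)
c=onz(ci,*g(426,263),.1125);p=onz(ci,*g(497,236),.116)
l=onz(ci,*g(577,165),.082); sm=onz(ci,*g(424,285),.148)
a1=onz(ci,*g(465,243),.116);a2=onz(ci,*g(529,222),.116)
for n,q in [('ptr',p),('lug',l)]:
    d=q-c;print(n,np.hypot(*d[:2]).round(4),np.degrees(np.arctan2(d[1],d[0])).round(1))
print(c,sm, 'ptr dir',np.degrees(np.arctan2(*(a2-a1)[[1,0]])))
move([c[0],c[1],.1325],0)
E
```

```text
ptr 0.0178 -4.9
lug 0.0416 -5.2
[0.48475441 0.02682845 0.1125    ] [0.48672855 0.03157932 0.148     ] ptr dir -10.6058336508856
t 11.8 p [0.4844 0.0272 0.2562] jaw -29.44 tilt 0.13 F [-0.3  0.5  0.1] M [-0.1   0.15  0.02] w 0.998 j [-0.77 -0.08  0.63  1.81  0.05  1.4  -0.66]
t [0.     0.0007 0.1237] r [-0.002   0.0011 -0.5138]
```

Pointer and lug are aligned (bearings −4.9° and −5.2°). The lock stands on the rest at (0.485,0.027). Next I'll grip the shackle across its bar.

>>> carry_out(commands=[{"tx": 0,"ty": 0,"tz": 0.04,"rx": 0,"ry": 0,"rz": -0.15,"jaw": 1},{"tx": 0,"ty": 0,"tz": 0.08,"rx": 0,"ry": 0,"rz": -0.3,"jaw": 1},{"tx": 0,"ty": 0,"tz": 0.11,"rx": 0,"ry": 0,"rz": -0.425,"jaw": 1},{"tx": 0,"ty": 0,"tz": 0.125,"rx": 0,"ry": 0,"rz": -0.425,"jaw": 1},{"tx": 0,"ty": 0,"tz": 0.134,"rx": 0,"ry": 0,"rz": -0.425,"jaw": 1},{"tx": 0,"ty": 0,"tz": 0.134,"rx": 0,"ry": 0,"rz": -0.425,"jaw": 1},{"tx": 0,"ty": 0,"tz": 0.134,"rx": 0,"ry": 0,"rz": -0.425,"jaw": 1}])

```text
time: 12.68
position: [0.4861, 0.0274, 0.1245]
tool_rot: [2.318, 2.119, 0.003]
ft_force: [1.0, -0.4, 0.7]
grip_width: 0.998
```

```bash
python3 - <<'E'
from h import *
move([.4848,.0268,.122],-5)
snap('wrist','w10.png')
E
```

```text
t 12.68 p [0.4861 0.0274 0.1245] jaw -5.14 tilt 0.11 F [ 1.  -0.4  0.7] M [-0.05  0.03 -0.01] w 0.998 j [-0.76  0.04  0.67  1.99 -0.03  1.12 -0.17]
t [-0.0007 -0.0012  0.0025] r [ 0.0017 -0.0007 -0.0024]
```

View pics/w10.png

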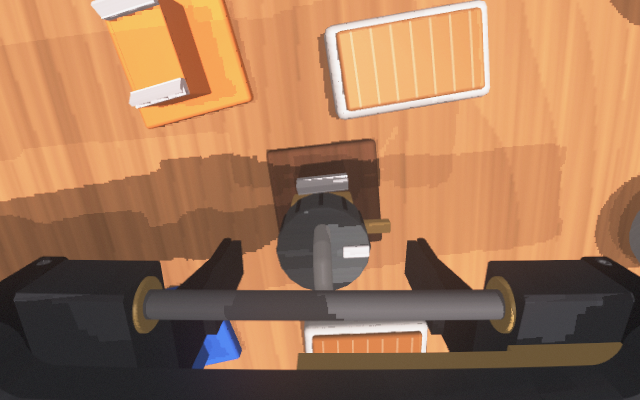

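The shackle (322,260) is centred between the fingers, and the pointer (356,252) lines up with the lug (380,226). Now I'll close on it.

>>> carry_out(commands=[{"tx": 0,"ty": -0.001,"tz": 0.002,"rx": 0,"ry": 0,"rz": 0,"jaw": 0.7},{"tx": 0,"ty": -0.001,"tz": 0.002,"rx": 0,"ry": 0,"rz": 0,"jaw": 0.4},{"tx": 0,"ty": -0.001,"tz": 0.002,"rx": 0,"ry": 0,"rz": 0,"jaw": 0.2},{"tx": 0,"ty": -0.001,"tz": 0.002,"rx": 0,"ry": 0,"rz": 0,"jaw": 0},{"tx": 0,"ty": -0.001,"tz": 0.002,"rx": 0,"ry": 0,"rz": 0,"jaw": 0},{"tx": 0,"ty": -0.001,"tz": 0.002,"rx": 0,"ry": 0,"rz": 0,"jaw": 0},{"tx": 0,"ty": -0.001,"tz": 0.002,"rx": 0,"ry": 0,"rz": 0,"jaw": 0},{"tx": 0,"ty": -0.001,"tz": 0.002,"rx": 0,"ry": 0,"rz": 0,"jaw": 0},{"tx": 0,"ty": -0.001,"tz": 0.002,"rx": 0,"ry": 0,"rz": 0,"jaw": 0}], grip_force=40)

```text
time: 13.85
position: [0.4845, 0.0271, 0.1216]
tool_rot: [2.318, 2.12, 0.0]
ft_force: [0.7, -0.5, -0.6]
grip_width: 0.089
```

```bash
python3 - <<'E'
from h import *
st()
E
```

```text
t 13.85 p [0.4845 0.0271 0.1216] jaw -5.1 tilt 0.04 F [ 0.7 -0.5 -0.6] M [-0.25 -0.09 -0.01] w 0.089 j [-0.76  0.04  0.67  2.   -0.03  1.11 -0.17]
```

>>> carry_out(commands=[{"tx": 0,"ty": 0,"tz": -0.005,"rx": 0,"ry": 0,"rz": 0,"jaw": 0},{"tx": 0,"ty": 0,"tz": -0.01,"rx": 0,"ry": 0,"rz": 0,"jaw": 0},{"tx": 0,"ty": 0,"tz": -0.015,"rx": 0,"ry": 0,"rz": 0,"jaw": 0},{"tx": 0,"ty": 0,"tz": -0.019,"rx": 0,"ry": 0,"rz": 0,"jaw": 0},{"tx": 0,"ty": 0,"tz": -0.022,"rx": 0,"ry": 0,"rz": 0,"jaw": 0},{"tx": 0,"ty": 0,"tz": -0.025,"rx": 0,"ry": 0,"rz": 0,"jaw": 0},{"tx": 0,"ty": 0,"tz": -0.03,"rx": 0,"ry": 0,"rz": 0,"jaw": 0},{"tx": 0,"ty": 0,"tz": -0.03,"rx": 0,"ry": 0,"rz": 0,"jaw": 0}])

```text
time: 14.85
position: [0.4844, 0.0275, 0.1518]
tool_rot: [2.318, 2.121, 0.001]
ft_force: [-0.2, 0.1, -5.8]
grip_width: 0.089
```

```bash
python3 - <<'E'
from h import *
st()
snap('scene','s11.png')
s=cv2.imread('pics/s11.png');
cv2.imwrite('pics/s11c.png',cv2.resize(s[155:275,250:410],(800,600),interpolation=cv2.INTER_CUBIC))
E
```

```text
t 14.85 p [0.4844 0.0275 0.1518] jaw -5.09 tilt 0.03 F [-0.2  0.1 -5.8] M [-0.07  0.06  0.03] w 0.089 j [-0.77  0.    0.67  1.96 -0.    1.18 -0.19]
```

View pics/s11c.png

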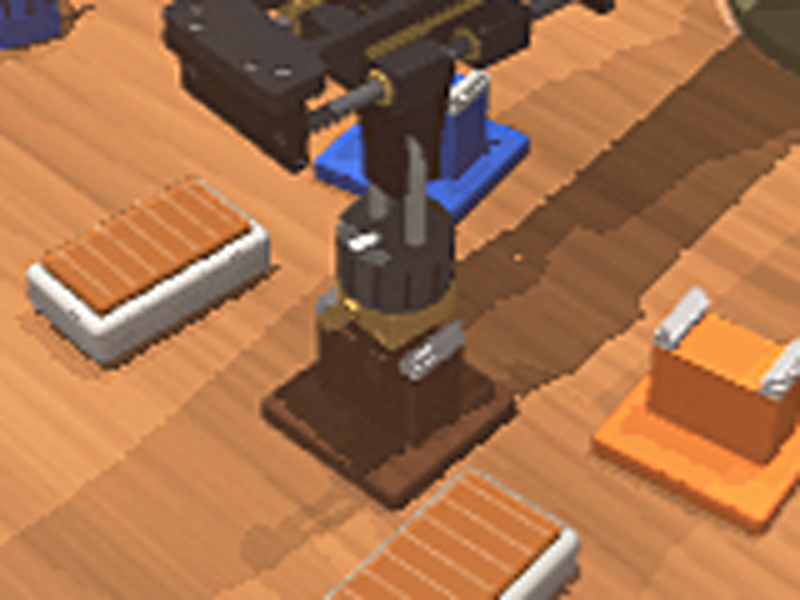

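>>> carry_out(commands=[{"tx": 0,"ty": 0,"tz": -0.02,"rx": 0,"ry": 0,"rz": 0,"jaw": 0},{"tx": 0,"ty": 0,"tz": -0.04,"rx": 0,"ry": 0,"rz": 0,"jaw": 0},{"tx": 0,"ty": 0,"tz": -0.06,"rx": 0,"ry": 0,"rz": 0,"jaw": 0},{"tx": 0,"ty": 0,"tz": -0.075,"rx": 0,"ry": 0,"rz": 0,"jaw": 0},{"tx": 0,"ty": 0,"tz": -0.08,"rx": 0,"ry": 0,"rz": 0,"jaw": 0},{"tx": 0,"ty": 0,"tz": -0.08,"rx": 0,"ry": 0,"rz": 0,"jaw": 0}])

```text
time: 15.65
position: [0.4842, 0.0274, 0.2314]
tool_rot: [-2.318, -2.12, 0.0]
ft_force: [-0.5, 0.2, -6.0]
grip_width: 0.092
```

```bash
python3 - <<'E'
from h import *
im,ci=load('top0.png')
hsv=cv2.cvtColor(im,cv2.COLOR_RGB2HSV)
m=((hsv[...,1]<60)&(hsv[...,2]>120)).astype(np.uint8);r=np.zeros_like(m);r[145:192,188:238]=1;m*=r
c=np.vstack(cv2.findContours(m,cv2.RETR_EXTERNAL,cv2.CHAIN_APPROX_NONE)[0]);(u,v),rad=cv2.minEnclosingCircle(c);print(u,v,rad,onz(ci,u,v,.018))
d=onz(ci,u,v,.018)
move([d[0],d[1],.23],-5)
E
```

```text
212.08843994140625 167.47723388671875 19.22867774963379 [0.58130325 0.27610533 0.018     ]
t 15.65 p [0.4842 0.0274 0.2314] jaw -5.1 tilt 0.01 F [-0.5  0.2 -6. ] M [-0.04  0.11  0.02] w 0.092 j [-0.78 -0.07  0.65  1.85  0.04  1.34 -0.23]
t [0.2564 0.0747 0.0014] r [-0.0001 -0.0001 -0.0017]
```

Moving smoothly so the lock does not swing.

>>> carry_out(commands=[{"tx": 0.01,"ty": 0.003,"tz": 0,"rx": 0,"ry": 0,"rz": 0,"jaw": 0},{"tx": 0.03,"ty": 0.009,"tz": 0,"rx": 0,"ry": 0,"rz": 0,"jaw": 0},{"tx": 0.06,"ty": 0.018,"tz": 0,"rx": 0,"ry": 0,"rz": 0,"jaw": 0},{"tx": 0.09,"ty": 0.027,"tz": 0,"rx": 0,"ry": 0,"rz": 0,"jaw": 0},{"tx": 0.12,"ty": 0.036,"tz": 0,"rx": 0,"ry": 0,"rz": 0,"jaw": 0},{"tx": 0.15,"ty": 0.045,"tz": 0,"rx": 0,"ry": 0,"rz": 0,"jaw": 0},{"tx": 0.18,"ty": 0.053,"tz": 0,"rx": 0,"ry": 0,"rz": 0,"jaw": 0},{"tx": 0.21,"ty": 0.062,"tz": 0,"rx": 0,"ry": 0,"rz": 0,"jaw": 0},{"tx": 0.235,"ty": 0.069,"tz": 0,"rx": 0,"ry": 0,"rz": 0,"jaw": 0},{"tx": 0.25,"ty": 0.074,"tz": 0,"rx": 0,"ry": 0,"rz": 0,"jaw": 0},{"tx": 0.256,"ty": 0.075,"tz": 0,"rx": 0,"ry": 0,"rz": 0,"jaw": 0},{"tx": 0.256,"ty": 0.075,"tz": 0,"rx": 0,"ry": 0,"rz": 0,"jaw": 0}])

```text
time: 17.15
position: [0.5816, 0.2755, 0.2312]
tool_rot: [2.318, 2.12, -0.002]
ft_force: [0.8, -0.5, -7.1]
grip_width: 0.09
```

>>> carry_out(commands=[{"tx": 0,"ty": 0,"tz": 0,"rx": 0,"ry": 0,"rz": 0,"jaw": 0},{"tx": 0,"ty": 0,"tz": 0,"rx": 0,"ry": 0,"rz": 0,"jaw": 0},{"tx": 0,"ty": 0,"tz": 0,"rx": 0,"ry": 0,"rz": 0,"jaw": 0},{"tx": 0,"ty": 0,"tz": 0,"rx": 0,"ry": 0,"rz": 0,"jaw": 0},{"tx": 0,"ty": 0,"tz": 0,"rx": 0,"ry": 0,"rz": 0,"jaw": 0},{"tx": 0,"ty": 0,"tz": 0,"rx": 0,"ry": 0,"rz": 0,"jaw": 0},{"tx": 0,"ty": 0,"tz": 0,"rx": 0,"ry": 0,"rz": 0,"jaw": 0},{"tx": 0,"ty": 0,"tz": 0,"rx": 0,"ry": 0,"rz": 0,"jaw": 0}])

```text
time: 18.15
position: [0.5817, 0.2757, 0.2315]
tool_rot: [2.318, 2.12, -0.0]
ft_force: [-0.3, 0.4, -5.3]
grip_width: 0.086
```

```bash
python3 - <<'E'
from h import *
st()
snap('scene','s12.png')
s=cv2.imread('pics/s12.png')
cv2.imwrite('pics/s12c.png',cv2.resize(s[180:380,270:470],(600,600),interpolation=cv2.INTER_CUBIC))
snap('top','t12.png');st()
E
```

```text
t 18.15 p [0.5817 0.2757 0.2315] jaw -5.1 tilt 0.0 F [-0.3  0.4 -5.3] M [-0.04  0.05 -0.01] w 0.086 j [-0.9   0.33  0.53  1.47 -0.17  1.39 -0.45]
t 18.25 p [0.5817 0.2757 0.2316] jaw -5.1 tilt 0.01 F [ 0.   1.  -5.7] M [-0.07  0.06  0.04] w 0.093 j [-0.9   0.33  0.53  1.47 -0.17  1.39 -0.45]
```

View pics/s12c.png

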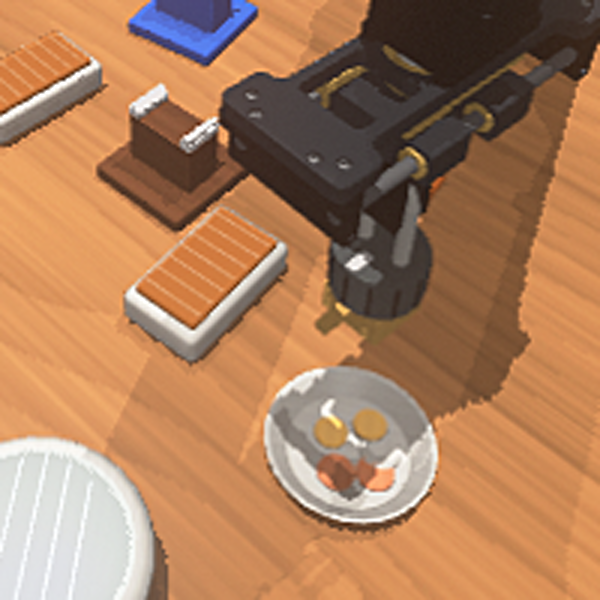

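View pics/t12.png

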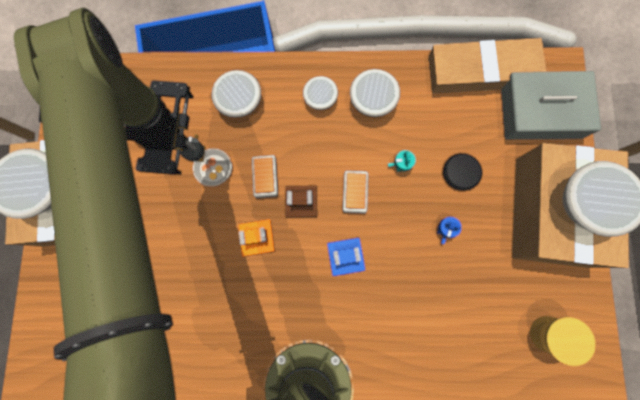

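```bash
python3 - <<'E'
from h import *
im,ci=load('top'+'12.png') if 0 else load('t12.png')
print(proj(ci,[.5817,.2757,.20]))
im,ci=load('s12.png')
f=lambda X:(np.array(proj(ci,X))-[270,180])*3
print(f([.5817,.2757,.150]),f([.5817,.2757,.2025]))
print(camera_info('scene')['t'][:1], onz(load('s12.png')[1],270+378/3,180+320/3,.16))
E
```

```text
(np.float64(188.21531953546983), np.float64(147.60895674706592))
[374.32010156 307.36069481] [386.00255929 246.91637388]
[0.35693942] [0.59398303 0.28590598 0.16      ]
```

The lock hangs open and upright over the dish, held with the foot about 0.15 m up. The lamps sit at the same top-view pixels as at the start. Handing in.

```bash
python3 - <<'E'
from h import *
ctrl.close_job(); st()
E
```

```text
the job is handed in; nothing more can be done
the job is handed in; nothing more can be done
```

I carried out the whole demonstration and handed the job in at about 18 s of the 72 s allowed. No verdict was reported, so the outcome rests on my own last checks.

**What I did**
- I picked up the dark padlock by its dial and seated it between the cheeks of the brown rest.
- I turned the dial clockwise by about three notches, then let go and looked. The pointer and lug bearings were −4.9° and −5.2°, well inside the 0.12 rad limit.
- I gripped the shackle across its bar with 40 N and lifted. The scene picture showed the shackle drawn out, and the wrist carried about 6 N.
- I carried the open lock over the change dish and held it there.

**Last checks before handing in**
- **Position:** the tool was at (0.582, 0.276), and I measured the dish centre at (0.581, 0.276).
- **Height:** the foot was about 0.15 m above the table, worked out from the tool height and the 20 mm pull.
- **Steadiness:** the tool tilt was about 0°, it held still for over a second, and the load was steady at about −5.5 N.
- **Fog lamps:** both sat at the same pixels in the top view as at the start.

**Small disagreements**
- The tool position readings scattered by 1–3 mm.
- My first estimate of the rest was about 2 mm off in y. I corrected this with the wrist camera just before seating the lock.
- The lock stood about 5° turned in the slot, which is within its play.

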